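# Clear the carving vise and clamp the stone

## Robot

A 6-joint arm with a two-finger parallel gripper is mounted at the origin on the work surface. World frame = base frame: x ahead of the robot, y to its left, z up, the work surface at z = 0. Lengths are in m, angles in rad, forces in N, time in s.
With the tool pointing down it reaches from about 0.225 to 0.875 m from the base axis. Payload 3.4 kg.
Tool frame: the origin (TCP) lies between the finger pads; the fingertips stand 8 mm ahead of it and the grasp point (between the pads) lies 11 mm behind it; z points along the fingers, y is the line along which they close (so a half turn about z gives the same grasp; the last joint's range is limited). The gripper opens to 85 mm and grips with 20 to 120 N. Pads are 22 mm wide; open, the fingers measure 114 mm over their backs; the gripper's body (76 mm by 85 mm) begins 54 mm behind the grasp point. The pads swing forward as they close: fully open they stand 13 mm farther back than shut.
Start: joints at [-1.252, 0.276, 1.505, -0, 1.361, -0.121], TCP at [0.245, -0.52, 0.239] pointing down, gripper open.
Joint ranges: [-2.89, 2.89], [-0.75, 2.08], [0.22, 2.7], [-1.18, 4.32], [0.11, 2.71], [-2.7, 2.7]. Speed limits (rad/s): [2.57, 2.57, 3.14, 3.14, 3.14, 3.14].

## Interface

Orientations are given as a unit quaternion [w, x, y, z].
In Python, from station import env, eyes, job gives the robot as it stands.
- The arm moves only by the tool drive_tool, never from a script. Its argument "plan" is a list of rows, each an object with "travel": the shift along the tool's x, y, z in m, a list of three; "twist": the turn, a rotation vector about the tool's x, y, z in rad, a list of three; "jaw": the opening, from 0 (shut) to 1 (fully open). A call has 1 to 10 rows; each row shifts and turns the commanded pose from where the row before left it, along the tool's axes as they then stand; what a row does not reach is not made up. A row lasts 1/12 s, in which the tool goes at most 41.7 mm and 7.16 degrees, less where a joint would pass 70% of its speed; a pose out of reach is approached as far as the arm can. A call is refused whole if a number of a shift passes 0.0417 or a number of a turn 0.125, either way. A call with a gripper value outside its range is refused whole. The fingers move at their own pace and stop on an object; "force" is the grip in N (left out, the last holds). Time passes only in rows, so rows that do not move let the fingers close. It gives the time, the measured TCP pose, the force, the opening and the grip force at its end, in the units of the state.
- env.state(): the state, without advancing time (a new reading comes with each control period).
- eyes.capture(name): name is "scene" or "top" or "wrist"; returns the picture (420x560x3 uint8, blue, green, red); there is no depth.
- eyes.camera_info(name): a dict with "fx", "fy", "cx", "cy" (pixels), "k1" (the pictures are not rectified: a ray, as slopes to the right and down, at radius r is drawn at 1 + k1 r^2 times it, then the intrinsics apply), "rvec" (rotation vector, rad) and "tvec" (3), from world to camera coordinates, as OpenCV has them; the wrist camera has in their place "hand_eye" (4x4, takes a point from camera to tool coordinates, whose origin is the TCP and whose axes are the flange's). Camera axes: x right, y down, z forward; pixel columns grow to the right and rows downward; lengths in m; the calibration is good to about 2 mm. A picture is of the moment at which its call begins: read the wrist's pose just before it. camera_info takes no time and is no camera call.
- job.close_job(): hands the job in; it is judged then, once.
The state is a dict: "time_s": time; "joint_positions": joint angles; "joint_velocities": joint speeds; "joint_torque": joint torques, N m; "position": TCP position; "orientation": TCP orientation; "ft_force": force on the tool from outside, world axes, zero at the start; "ft_torque": the same for the moment, N m; "opening": finger opening in m; "finger_force": force on a finger pad.
Only numpy, scipy, OpenCV 4.12 (cv2) and the standard library are available. Lean on these libraries where they do the work, as an engineer would, in place of code of your own. Each camera call takes 0.05 s, during which the arm holds its last target. There are 200 camera calls.

## Task

With the scraper block, wipe the three loose stone chips off the vise's steel plate into its chip trough (do not push them with the fingers), then stand the scraper upright back on the bench, clear of the vise. After that clamp the stone: turn the black torque knob clockwise until it clicks past its detent, and leave it there. Leave the other things on the bench where they are.

Things in the scene. Friction and masses are not known exactly. Their poses are not given: they have to be found in the camera images.
- vise: Fixed carving vise. Origin on the bench; sizes in mm in its own frame, z over the bench. Steel plate: flat, x -90 to 90, y -160 to 80, top z 50. Sunken trough beyond its -y edge. At its +y end a clamped pale stone (x -100 to -10, y 90 to 190, top z 120), a sliding jaw beside it (top z 79) and the clamp housing (x 35 to 145, y 90 to 200, top z 80) that carries the knob.
- plate (a point): Centre of the top of the steel plate (180 mm in x, 240 mm in y), axes as the vise. The trough is towards -y.
- trough (a point): Middle of the trough's floor, axes as the vise. Aluminium tray, inside 202 mm in x and 131 mm in y, floor 5 mm and rim 45 mm above the bench; its +y side is the side of the plate, whose edge lies 67.5 mm in +y from this point.
- knob_grip (a point): On the knob's upright axis, at the height to grip, 112 mm above the bench. The knob is a black hub, 56 mm across, with an upright bar across it: 84 mm long (this point's x), 18 mm thick (its y), from 94 to 128 mm above the bench. Turns with the knob.
- knob (a joint): Angle of the torque knob, rad, growing clockwise seen from above. Starts between 0.1 and 0.32, slack; the resistance then rises to about 0.25 N m; the ridge of the detent lies at 1.0, and past 1.1 the knob snaps by itself to its seat and stop at 1.4. Let go before the ridge, it springs back.
- scraper: Scraper block, a wooden inverted T standing on the bench: foot 42 mm thick (its x), 160 mm long (its y), 28 mm high with a steel sole; on it an upright handle 28 mm thick (x), 100 mm long (y), from 28 to 83 mm high. Origin: centre of its underside. 0.35 kg.
- scraper_grip (a point): Middle of the scraper's handle, 60 mm above its sole; pinch across its x.
- chip1: Loose flat stone flake, about 62 x 40 x 18 mm, in any yaw, on the plate. Origin: centre of its underside.
- chip1_mid (a point): Middle of chip1, at half its thickness.
- chip2: Loose flat stone flake, about 60 x 44 x 16 mm, in any yaw, on the plate. Origin: centre of its underside.
- chip2_mid (a point): Middle of chip2, at half its thickness.
- chip3: Loose flat stone flake, about 66 x 36 x 20 mm, in any yaw, on the plate. Origin: centre of its underside.
- chip3_mid (a point): Middle of chip3, at half its thickness.
- brick: Abrasive rubbing brick, plain grey-green block 50 x 120 x 36 mm, no handle. Origin: centre of its underside. Bystander.
- carving: Finished stone figure on a 70 mm square foot, 125 mm tall, standing. Origin: centre of its underside. Bystander.
- mallet: Wooden hammer, 260 mm long, lying. Origin: under its middle. Bystander.
- rasp: Flat steel rasp with a round grey grip, 260 mm long, lying along its own x. Origin: under its middle. Bystander.
- chisel: Slim steel point with a wooden grip, 200 mm long, lying along its own x. Origin: under its middle. Bystander.
- wax: Glass jar with metal cap, 72 mm across, 80 mm tall. Origin: centre of its underside. Bystander.
Mind the look-alikes: they are no part of the job. What is shaped like the scraper but yellow is not meant.

How it is judged:
On the way, in this order (a step that is already met when the one before it is completed fails the run):
1. all three chips have been wiped into the trough (x of chip1_mid in the frame of trough between -0.103 and 0.103 m and y of chip1_mid in the frame of trough between -0.066 and 0.066 m and z of each of chip1_mid, chip2_mid, chip3_mid in the frame of trough below 0.042 m and x of chip2_mid in the frame of trough between -0.103 and 0.103 m and y of chip2_mid in the frame of trough between -0.066 and 0.066 m and x of chip3_mid in the frame of trough between -0.103 and 0.103 m and y of chip3_mid in the frame of trough between -0.066 and 0.066 m), for 0.2 s.
2. the scraper stands upright on the bench, let go, clear of the vise (height (world z) of scraper below 0.01 m and angle between scraper's own z axis and vertical below 0.15 rad and contact force between scraper and vise below 0.2 N and linear speed of scraper below 0.02 m/s and contact force between the fingers and scraper below 0.2 N), for 0.2 s.
3. the knob has clicked past its detent (value of joint knob above 1.25 rad), for 0.2 s.
At the end, for the whole second after the job is handed in: All three chips lie at rest in the trough, middles below the plate top; the scraper stands at rest on the bench (sole within 10 mm of it, within 0.15 rad of upright), not touching the vise nor in the trough; the knob is past its detent (above 1.25 rad) and stays there (all of step 1 and height (world z) of scraper below 0.01 m and angle between scraper's own z axis and vertical below 0.15 rad and contact force between scraper and vise below 0.2 N and linear speed of each of scraper, chip1, chip2, chip3 below 0.02 m/s and value of joint knob above 1.25 rad and velocity of joint knob below 0.1 rad/s).
It fails at once if a chip is pushed with the fingers (more than 1 N) (contact force between the fingers and chip1 above 1 N or contact force between the fingers and chip2 above 1 N or contact force between the fingers and chip3 above 1 N).
It fails at once if one of the bystanders is moved by more than 30 mm (distance of any of brick, carving, mallet, rasp, chisel, wax from where it was at the start of the episode above 0.03 m).
It also fails if it takes over 64 s, if anything falls off the work surface, if the arm or the gripper's body presses on something with over 40 N, if the wrist force passes 120 N, or if a joint passes its speed limit or range.

## Working session

There is one attempt and no reset: what is moved stays moved. The work goes in short steps, Python scripts to look and compute and a tool call to move; the robot and the scene stay as the last step left them, time stands still between calls to the robot, and variables do not carry over. Pictures are saved under pics/ and viewed, at most 10 in all, crops included, and the job is handed in when it is done.

Besides the shell and the picture viewer there is one more tool, called after "Emit:" as name(argument=value, ...) on one line, values as JSON. drive_tool: Moves the arm, as the interface text tells. Its arguments: {"type":"object","properties":{"plan":{"type":"array","items":{"type":"object","properties":{"travel":{"type":"array","items":{"type":"number"}},"twist":{"type":"array","items":{"type":"number"}},"jaw":{"type":"number"}}}},"force":{"type":"number"}},"required":["plan"]}

```bash
mkdir -p pics; ls; python3 - <<'E'
from station import env, eyes, job
import cv2
print(env.state())
for n in ("scene","top","wrist"): print(n, eyes.camera_info(n))
cv2.imwrite("pics/top0.png",eyes.capture("top")); cv2.imwrite("pics/scene0.png",eyes.capture("scene"))
E
```

```text
pics
{'time_s': 0.0, 'joint_positions': array([-1.25196477e+00,  2.76601089e-01,  1.50611662e+00, -2.70574198e-06,
        1.36074748e+00, -1.21009100e-01]), 'joint_velocities': array([ 0.00147244, -0.00126143,  0.0003353 , -0.00164169,  0.00021466,
       -0.00115588]), 'joint_torque': array([-1.86589328e-03, -4.16780376e+01, -2.45808667e+01, -4.64347722e-04,
        1.09971355e-02, -1.24210121e-05]), 'position': array([ 0.24465694, -0.51977664,  0.23844283]), 'orientation': array([-9.31557530e-04,  9.75914343e-01,  2.18152054e-01, -9.37725380e-05]), 'ft_force': array([-0.97998494, -0.07735266, -0.40965689]), 'ft_torque': array([-0.00517164,  0.00428749,  0.0495796 ]), 'finger_force': 0.0, 'opening': 0.08537547462593034}
scene {'fx': 400.53747478579396, 'fy': 400.53747478579396, 'cx': 279.8422023171065, 'cy': 207.63406774490346, 'k1': -0.05071842574124103, 'rvec': array([ 2.05159418,  0.69410848, -0.37919727]), 'tvec': array([-0.4041489 , -0.1125091 ,  1.63330701])}
top {'fx': 414.4735626047701, 'fy': 414.4735626047701, 'cx': 280.70615065104386, 'cy': 205.14491965669947, 'k1': 0.03458954690744888, 'rvec': array([ 2.10409036, -2.10669992,  0.2202479 ]), 'tvec': array([-0.00594406,  0.54383246,  1.16709175])}
wrist {'fx': 305.88220770437346, 'fy': 305.88220770437346, 'cx': 275.49486049050284, 'cy': 201.502134249413, 'k1': -0.060713355364572535, 'hand_eye': array([[ 3.96119357e-05, -9.48712706e-01, -3.16139526e-01,
         8.19060791e-02],
       [ 9.99999777e-01,  2.48498185e-04, -6.20426879e-04,
        -4.64188294e-05],
       [ 6.67166962e-04, -3.16139430e-01,  9.48712504e-01,
        -1.35034041e-01],
       [ 0.00000000e+00,  0.00000000e+00,  0.00000000e+00,
         1.00000000e+00]])}
```

View pics/top0.png

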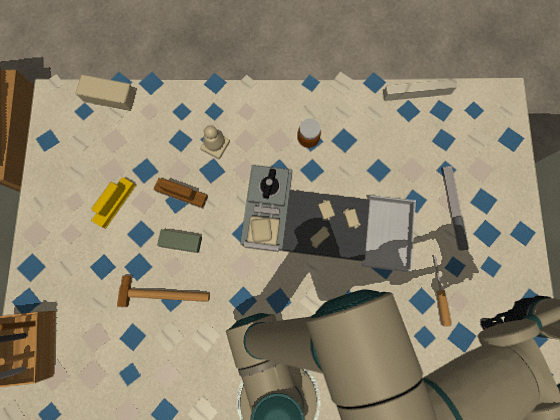

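View pics/scene0.png

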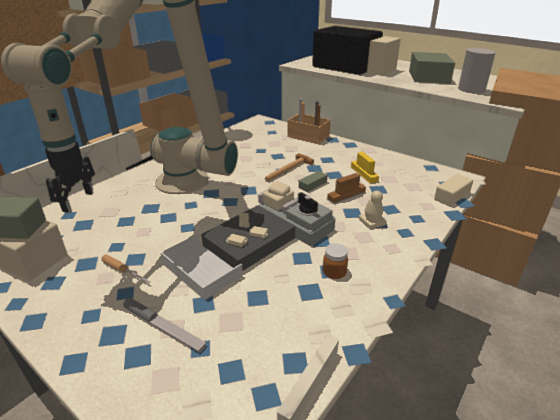

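The top view shows the scraper (brown) at about (180,192), the yellow decoy at (113,202), the knob at (269,183) and the plate around (325,225). The chips are at (327,210), (352,218) and (320,237, in shadow), and the trough is at (390,233).

```bash
cat > h.py <<'E'
import numpy as np, cv2
from scipy.spatial.transform import Rotation as R
from station import env, eyes, job
def cam(n, st=None):
    c=eyes.camera_info(n)
    if n=="wrist":
        st=st or env.state(); q=st["orientation"]; T=np.eye(4)
        T[:3,:3]=R.from_quat([q[1],q[2],q[3],q[0]]).as_matrix(); T[:3,3]=st["position"]
        M=T@np.array(c["hand_eye"]); return c,M[:3,:3],M[:3,3]
    r=cv2.Rodrigues(np.array(c["rvec"]))[0]; return c,r.T,-r.T@np.array(c["tvec"])
def ray(n,px,st=None):
    c,Rm,o=cam(n,st); K=np.array([[c["fx"],0,c["cx"]],[0,c["fy"],c["cy"]],[0,0,1]])
    p=cv2.undistortPoints(np.array(px,float).reshape(-1,1,2),K,np.array([c["k1"],0,0,0,0.]))[:,0]
    return o,np.c_[p,np.ones(len(p))]@Rm.T
def plane(n,px,z,st=None):
    o,d=ray(n,px,st); return o+d*((z-o[2])/d[:,2])[:,None]
def blobs(mask,amin=40):
    cs,_=cv2.findContours(mask.astype(np.uint8)*255,cv2.RETR_EXTERNAL,cv2.CHAIN_APPROX_NONE)
    return [c[:,0].astype(float) for c in cs if cv2.contourArea(c)>amin]
E
python3 - <<'E'
import cv2
im=cv2.imread("pics/top0.png")[150:280,150:430]
cv2.imwrite("pics/crop.png",cv2.resize(im,None,fx=2.85,fy=2.85,interpolation=cv2.INTER_CUBIC))
h=cv2.cvtColor(cv2.imread("pics/top0.png"),cv2.COLOR_BGR2HSV)
for p in [(180,192),(190,195),(160,187),(327,210),(352,218),(320,237),(340,235),(269,183),(255,170),(262,230),(300,200),(390,230)]: print(p,h[p[1],p[0]])
E
```

```text
(180, 192) [ 14 182 122]
(190, 195) [ 13 166  63]
(160, 187) [ 15 194  84]
(327, 210) [ 21  78 186]
(352, 218) [ 21  77 188]
(320, 237) [20 70 95]
(340, 235) [40 23 67]
(269, 183) [ 12  29 148]
(255, 170) [ 39  22 118]
(262, 230) [ 20  78 179]
(300, 200) [30 16 62]
(390, 230) [ 23  25 171]
```

View pics/crop.png

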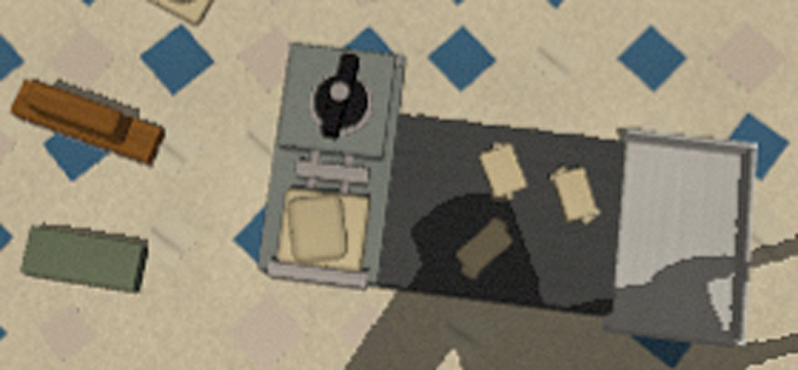

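```bash
python3 - <<'E'
from h import *
np.set_printoptions(precision=4,suppress=True)
im=cv2.imread("pics/top0.png"); h=cv2.cvtColor(im,cv2.COLOR_BGR2HSV)
f=lambda c:[(150+x/2.85,150+y/2.85) for x,y in c]
print("cam",cam("top")[2],cam("scene")[2])
P=plane("top",f([(623,140),(612,313),(405,115),(378,285)]),.05); print(P)
print("sizes",np.linalg.norm(P[0]-P[1]),np.linalg.norm(P[2]-P[3]),np.linalg.norm(P[0]-P[2]),np.linalg.norm(P[1]-P[3]))
K=plane("top",f([(349,56),(331,134)]),.128);print("knob",K,K.mean(0))
hub=plane("top",f([(341,98)]),.128);print(hub)
# chips
poly=np.zeros(im.shape[:2],np.uint8); cv2.fillPoly(poly,[np.int32(f([(405,118),(618,143),(608,308),(385,282)]))],1)
for b in blobs((h[...,1]>45)&(poly>0)&(h[...,0]<28)):
    (w,_,_)=r=cv2.minAreaRect(b.astype(np.float32)); box=plane("top",cv2.boxPoints(r),.065)
    print("chip",w,plane("top",[w],.065),np.linalg.norm(box[0]-box[1]),np.linalg.norm(box[1]-box[2]))
    e=[box[1]-box[0],box[2]-box[1]]; e=max(e,key=np.linalg.norm); print(" yaw",np.degrees(np.arctan2(e[1],e[0])))
m=(h[...,0]<18)&(h[...,1]>130); m[:,:145]=0;m[:,215:]=0;m[:170]=0;m[220:]=0
for b in blobs(m):
    w=plane("top",b,.028); r=cv2.minAreaRect(w[:,:2].astype(np.float32)); print("scr",r)
# handle/foot corners, crop px
print("handle top z.083",plane("top",f([(26,98),(38,83),(130,118),(118,136)]),.083))
print("foot top right z.028",plane("top",f([(164,127),(154,165)]),.028))
print("foot left",plane("top",f([(25,80),(12,110)]),.028))
E
```

```text
cam [ 0.2828 -0.014   1.2561] [ 1.1925 -0.895   0.7878]
[[ 0.5635 -0.2684  0.05  ]
 [ 0.3837 -0.249   0.05  ]
 [ 0.5911 -0.0408  0.05  ]
 [ 0.4122 -0.0121  0.05  ]]
sizes 0.18086574238782954 0.18118987977744605 0.229264506236979 0.23857777621259368
knob [[0.6318 0.0163 0.128 ]
 [0.552  0.0337 0.128 ]] [0.5919 0.025  0.128 ]
[[0.5886 0.0241 0.128 ]]
chip (319.2500305175781, 236.75003051757812) [[ 0.4487 -0.118   0.065 ]] 0.06844154063128126 0.03259231485483121
 yaw -45.29606743111799
chip (351.25, 217.75001525878906) [[ 0.5044 -0.2123  0.065 ]] 0.037453956851034094 0.06396847349861075
 yaw -164.03187809054245
chip (326.2378845214844, 209.77297973632812) [[ 0.5283 -0.1401  0.065 ]] 0.0401303749945598 0.061175954243431564
 yaw -164.7273403682546
scr ((0.5927786231040955, 0.30009347200393677), (0.1625337451696396, 0.042160987854003906), 69.73817443847656)
handle top z.083 [[0.6013 0.3489 0.083 ]
 [0.6173 0.3375 0.083 ]
 [0.58   0.2415 0.083 ]
 [0.5611 0.2529 0.083 ]]
foot top right z.028 [[0.584  0.2167 0.028 ]
 [0.5424 0.2258 0.028 ]]
foot left [[0.6364 0.3682 0.028 ]
 [0.603  0.38   0.028 ]]
```

The plate measures 181 x 238 mm, against 180 x 240 given. The scraper measures 162 x 42 mm at (0.591, 0.298) with its long axis at about 69°. Chip sizes also fit. Moving to above the scraper.

Emit:
drive_tool(plan=[{"travel":[0.0276,-0.0247,0],"jaw":1},{"travel":[0.0276,-0.0247,0],"jaw":1},{"travel":[0.0276,-0.0247,0],"jaw":1},{"travel":[0.0276,-0.0247,0],"jaw":1},{"travel":[0.0276,-0.0247,0],"jaw":1},{"travel":[0.0276,-0.0247,0],"jaw":1},{"travel":[0.0276,-0.0247,0],"jaw":1},{"travel":[0.0276,-0.0247,0],"jaw":1},{"travel":[0.0276,-0.0247,0],"jaw":1},{"travel":[0.0276,-0.0247,0],"jaw":1}])

```text
invalid input at $.plan[0]: expected keys travel, twist, jaw
```

Emit:
drive_tool(plan=[{"travel":[0.0276,-0.0247,0],"jaw":1},{"travel":[0.0276,-0.0247,0],"jaw":1},{"travel":[0.0276,-0.0247,0],"jaw":1},{"travel":[0.0276,-0.0247,0],"jaw":1},{"travel":[0.0276,-0.0247,0],"jaw":1},{"travel":[0.0276,-0.0247,0],"jaw":1},{"travel":[0.0276,-0.0247,0],"jaw":1},{"travel":[0.0276,-0.0247,0],"jaw":1},{"travel":[0.0276,-0.0247,0],"jaw":1},{"travel":[0.0276,-0.0247,0],"jaw":1}])

```text
invalid input at $.plan[0]: expected keys travel, twist, jaw
```

Emit:
drive_tool(plan=[{"travel":[0.0276,-0.0247,0],"jaw":1},{"travel":[0.0276,-0.0247,0],"jaw":1},{"travel":[0.0276,-0.0247,0],"jaw":1},{"travel":[0.0276,-0.0247,0],"jaw":1},{"twist":[0,0,-0.125],"jaw":1},{"twist":[0,0,-0.125],"jaw":1},{"twist":[0,0,-0.125],"jaw":1},{"twist":[0,0,-0.125],"jaw":1},{"twist":[0,0,-0.125],"jaw":1},{"twist":[0,0,-0.125],"jaw":1}])

```text
invalid input at $.plan[0]: expected keys travel, twist, jaw
```

```bash
python3 - <<'E'
from h import *
s=env.state(); print(s["time_s"],s["position"],s["orientation"],s["joint_positions"])
cv2.imwrite("pics/w1.png",eyes.capture("wrist")); cv2.imwrite("pics/t1.png",eyes.capture("top"))
E
```

```text
0.1 [ 0.24463982 -0.51985454  0.2385181 ] [-8.28448865e-04  9.75917448e-01  2.18138579e-01 -9.79430708e-05] [-1.25201813e+00  2.76547526e-01  1.50600429e+00 -3.20818119e-05
  1.36070898e+00 -1.21028658e-01]
```

View pics/w1.png

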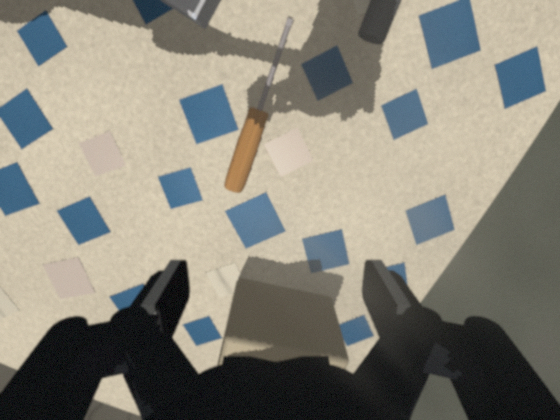

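The calls were refused because every row needs all three keys, so the arm hasn't moved. The wrist picture shows only the chisel at about (262,105). Sending the moves again.

Emit:
drive_tool(plan=[{"travel":[0.0276,-0.0247,0],"twist":[0,0,0],"jaw":1},{"travel":[0.0276,-0.0247,0],"twist":[0,0,0],"jaw":1},{"travel":[0.0276,-0.0247,0],"twist":[0,0,0],"jaw":1},{"travel":[0.0276,-0.0247,0],"twist":[0,0,0],"jaw":1},{"travel":[0.0276,-0.0247,0],"twist":[0,0,0],"jaw":1},{"travel":[0.0276,-0.0247,0],"twist":[0,0,0],"jaw":1},{"travel":[0.0276,-0.0247,0],"twist":[0,0,0],"jaw":1},{"travel":[0.0276,-0.0247,0],"twist":[0,0,0],"jaw":1},{"travel":[0.0276,-0.0247,0],"twist":[0,0,0],"jaw":1},{"travel":[0.0276,-0.0247,0],"twist":[0,0,0],"jaw":1}])

```text
time_s: 1.03
position: [0.3896, -0.1775, 0.2394]
orientation: [0.0, 0.976, 0.218, 0.0]
ft_force: [-0.0, -0.8, 0.0]
opening: 0.0852
finger_force: 0.0
```

Emit:
drive_tool(plan=[{"travel":[0.0276,-0.0247,0],"twist":[0,0,0],"jaw":1},{"travel":[0.0276,-0.0247,0],"twist":[0,0,0],"jaw":1},{"travel":[0.0276,-0.0247,0],"twist":[0,0,0],"jaw":1},{"travel":[0.0276,-0.0247,0],"twist":[0,0,0],"jaw":1},{"travel":[0.0276,-0.0247,0],"twist":[0,0,0],"jaw":1},{"travel":[0.0276,-0.0247,0],"twist":[0,0,0],"jaw":1},{"travel":[0.0276,-0.0247,0],"twist":[0,0,0],"jaw":1},{"travel":[0.0276,-0.0247,0],"twist":[0,0,0],"jaw":1},{"travel":[0.0276,-0.0247,0],"twist":[0,0,0],"jaw":1},{"travel":[0.0276,-0.0247,0],"twist":[0,0,0],"jaw":1}])

```text
time_s: 1.87
position: [0.5342, 0.1636, 0.2391]
orientation: [0.0, 0.976, 0.218, -0.0]
ft_force: [0.7, -0.7, -0.1]
opening: 0.0853
finger_force: 0.0
```

Emit:
drive_tool(plan=[{"travel":[0.0276,-0.0247,0],"twist":[0,0,0],"jaw":1},{"travel":[0.0276,-0.0247,0],"twist":[0,0,0],"jaw":1},{"travel":[0.0276,-0.0247,0],"twist":[0,0,0],"jaw":1},{"travel":[0.0276,-0.0247,0],"twist":[0,0,0],"jaw":1},{"travel":[0,0,0],"twist":[0,0,-0.125],"jaw":1},{"travel":[0,0,0],"twist":[0,0,-0.125],"jaw":1},{"travel":[0,0,0],"twist":[0,0,-0.125],"jaw":1},{"travel":[0,0,0],"twist":[0,0,-0.125],"jaw":1},{"travel":[0,0,0],"twist":[0,0,-0.125],"jaw":1},{"travel":[0,0,0],"twist":[0,0,-0.125],"jaw":1}])

```text
time_s: 2.7
position: [0.5916, 0.2982, 0.2388]
orientation: [-0.0, 0.826, 0.563, -0.0]
ft_force: [-0.3, -0.6, -0.6]
opening: 0.0858
finger_force: 0.0
```

```bash
python3 - <<'E'
from h import *
s=env.state(); print(s["time_s"],s["position"],s["orientation"],s["joint_positions"])
cv2.imwrite("pics/w2.png",eyes.capture("wrist")); cv2.imwrite("pics/t2.png",eyes.capture("top"))
E
```

```text
2.7 [0.59162619 0.29815419 0.23878504] [-5.12872182e-05  8.26418375e-01  5.63056366e-01 -4.42055013e-04] [ 3.61920288e-01  4.09629821e-01  1.30250885e+00 -1.08193567e-04
  1.43033756e+00  7.36572697e-01]
```

View pics/w2.png

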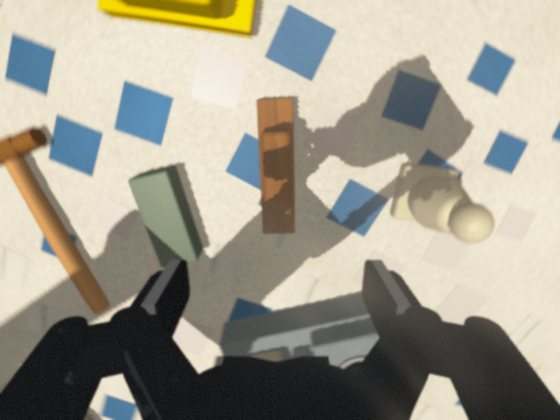

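The wrist view shows the scraper at (277,165), almost aligned with the gripper. The brick is at (165,215) and the carving at (440,205), both clear of it.

```bash
python3 - <<'E'
from h import *
s=env.state(); h=cv2.cvtColor(cv2.imread("pics/w2.png"),cv2.COLOR_BGR2HSV)
m=(h[...,0]<20)&(h[...,1]>110); m[:80]=0;m[250:]=0;m[:,:240]=0;m[:,320:]=0
for b in blobs(m,200):
    print(cv2.minAreaRect(b.astype(np.float32)))
    for z in (.028,.083): print(z,cv2.minAreaRect(plane("wrist",b,z,s)[:,:2].astype(np.float32)))
# corners: foot upper-left end & bottom end
print(plane("wrist",[(258,99),(294,98),(264,232),(294,232)],.028,s))
E
```

```text
((275.0, 149.5), (34.0, 103.0), 0.0)
0.028 ((0.6013150215148926, 0.32155677676200867), (0.11702658236026764, 0.0373220331966877), 69.0766372680664)
0.083 ((0.6046748757362366, 0.32988807559013367), (0.09841839224100113, 0.03138749673962593), 69.07667541503906)
[[0.60520786 0.38220238 0.028     ]
 [0.64163844 0.36872016 0.028     ]
 [0.55142859 0.23539844 0.028     ]
 [0.58579295 0.22162923 0.028     ]]
```

Emit:
drive_tool(plan=[{"travel":[0.003,0.001,0.03],"twist":[0,0,-0.015],"jaw":1},{"travel":[0,0,0.03],"twist":[0,0,0],"jaw":1},{"travel":[0,0,0.03],"twist":[0,0,0],"jaw":1},{"travel":[0,0,0.03],"twist":[0,0,0],"jaw":1},{"travel":[0,0,0.03],"twist":[0,0,0],"jaw":1},{"travel":[0,0,0.025],"twist":[0,0,0],"jaw":1},{"travel":[0,0,0.012],"twist":[0,0,0],"jaw":1},{"travel":[0,0,0],"twist":[0,0,0],"jaw":0},{"travel":[0,0,0],"twist":[0,0,0],"jaw":0},{"travel":[0,0,0],"twist":[0,0,0],"jaw":0}], force=80)

```text
time_s: 3.63
position: [0.5953, 0.301, 0.054]
orientation: [0.0, 0.824, 0.566, 0.002]
ft_force: [0.5, 0.3, 0.0]
opening: 0.0517
finger_force: 0.0
```

Emit:
drive_tool(plan=[{"travel":[0,0,0],"twist":[0,0,0],"jaw":0},{"travel":[0,0,0],"twist":[0,0,0],"jaw":0},{"travel":[0,0,0],"twist":[0,0,0],"jaw":0},{"travel":[0,0,0],"twist":[0,0,0],"jaw":0}])

```text
time_s: 3.97
position: [0.5949, 0.3011, 0.0544]
orientation: [0.0, 0.824, 0.567, 0.002]
ft_force: [-2.3, -0.2, 5.7]
opening: 0.0276
finger_force: 79.8
```

Emit:
drive_tool(plan=[{"travel":[0,0,-0.02],"twist":[0,0,0],"jaw":0},{"travel":[0,0,-0.035],"twist":[0,0,0],"jaw":0},{"travel":[0,0,-0.035],"twist":[0,0,0],"jaw":0},{"travel":[0,0,-0.035],"twist":[0,0,0],"jaw":0},{"travel":[0,0,-0.035],"twist":[0,0,0],"jaw":0},{"travel":[-0.0367,0.0037,0],"twist":[0,0,0],"jaw":0},{"travel":[-0.0367,0.0037,0],"twist":[0,0,0],"jaw":0},{"travel":[-0.0367,0.0037,0],"twist":[0,0,0],"jaw":0},{"travel":[-0.0367,0.0037,0],"twist":[0,0,0],"jaw":0},{"travel":[-0.0367,0.0037,0],"twist":[0,0,0],"jaw":0}])

```text
time_s: 4.8
position: [0.5439, 0.121, 0.2117]
orientation: [-0.0, 0.824, 0.567, -0.001]
ft_force: [0.6, -1.9, -5.1]
opening: 0.0272
finger_force: 79.5
```

Emit:
drive_tool(plan=[{"travel":[-0.0367,0.0037,0],"twist":[0,0,0],"jaw":0},{"travel":[-0.0367,0.0037,0],"twist":[0,0,0],"jaw":0},{"travel":[-0.0367,0.0037,0],"twist":[0,0,0],"jaw":0},{"travel":[-0.0367,0.0037,0],"twist":[0,0,0],"jaw":0},{"travel":[-0.0367,0.0037,0],"twist":[0,0,0],"jaw":0},{"travel":[0,0,0],"twist":[0,0,0.12],"jaw":0},{"travel":[0,0,0],"twist":[0,0,0.12],"jaw":0},{"travel":[0,0,0],"twist":[0,0,0.12],"jaw":0},{"travel":[0,0,0],"twist":[0,0,0.12],"jaw":0},{"travel":[0,0,0],"twist":[0,0,0.12],"jaw":0}])

```text
time_s: 5.63
position: [0.4961, -0.0555, 0.2118]
orientation: [-0.0, 0.956, 0.295, -0.001]
ft_force: [0.0, 0.9, -4.6]
opening: 0.0269
finger_force: 79.5
```

Emit:
drive_tool(plan=[{"travel":[0,0,0],"twist":[0,0,0.12],"jaw":0},{"travel":[0,0,0],"twist":[0,0,0.12],"jaw":0},{"travel":[0,0,0],"twist":[0,0,0.12],"jaw":0},{"travel":[0,0,0],"twist":[0,0,0.12],"jaw":0},{"travel":[0,0,0],"twist":[0,0,0.12],"jaw":0},{"travel":[0,0,0],"twist":[0,0,0.12],"jaw":0},{"travel":[0,0,0],"twist":[0,0,0],"jaw":0}])

```text
time_s: 6.22
position: [0.4963, -0.0553, 0.2118]
orientation: [-0.0, 0.998, -0.059, -0.001]
ft_force: [1.0, -0.2, -4.7]
opening: 0.0274
finger_force: 79.5
```

```bash
python3 - <<'E'
from h import *
s=env.state(); print(s["time_s"],s["position"],s["orientation"],s["joint_positions"])
a=eyes.capture("wrist");cv2.imwrite("pics/w3.png",a); b=eyes.capture("top");cv2.imwrite("pics/t3.png",b)
c=cv2.resize(b[140:290,220:430],(560,400),interpolation=cv2.INTER_CUBIC)
cv2.imwrite("pics/c3.png",cv2.resize(np.vstack([a,np.r_[c]]),None,fx=.73,fy=.73))
E
```

```text
6.2167 [ 0.49626573 -0.05527299  0.21178674] [-5.88889330e-05  9.98278828e-01 -5.86424805e-02 -6.60796114e-04] [-2.50259025e-01  1.80941946e-01  1.70496355e+00 -1.43008344e-04
  1.25700700e+00  1.43793385e+00]
```

View pics/c3.png

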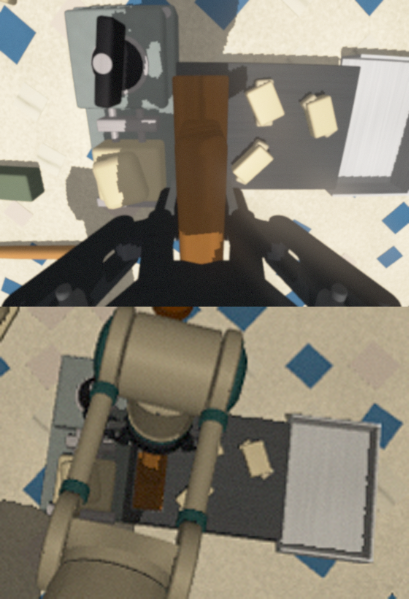

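The wrist view (shown at 0.73 scale) has the chips at (265,102), (319,115) and (253,162). The trough-side plate edge runs from (361,66) to (337,190), and the knob bar is at (110,62). The held scraper sits parallel to that edge. Refining the positions from this close view.

```bash
python3 - <<'E'
from h import *
np.set_printoptions(precision=4,suppress=True)
s=env.state(); im=cv2.imread("pics/w3.png"); h=cv2.cvtColor(im,cv2.COLOR_BGR2HSV)
E=plane("wrist",[(361/.73,66/.73),(337/.73,190/.73)],.05,s); print("edge",E, np.linalg.norm(E[0]-E[1]))
e=E[0]-E[1]; print("yaw",np.degrees(np.arctan2(e[1],e[0])))
y=np.radians(-6.9); ex=np.array([np.cos(y),np.sin(y)]); ey=np.array([-np.sin(y),np.cos(y)])
Em=E.mean(0)[:2]; print("mid",Em, "tcp rel", ex@(s["position"][:2]-Em), ey@(s["position"][:2]-Em))
m=(h[...,1]>45)&(h[...,2]>120)&(h[...,0]<30); m[:,:300]=0; m[:100]=0; m[265:]=0; m[:,470:]=0
for b in blobs(m,300):
    w=plane("wrist",b,.065,s)[:,:2]-Em; v=np.c_[w@ex,w@ey]; print("chip",v.mean(0),v.min(0),v.max(0),cv2.minAreaRect(w.astype(np.float32))[1])
# scraper foot leading/trailing ends at its height: top end corners px
zf=s["position"][2]-.0544+.028
F=plane("wrist",[(173/.73,78/.73),(228/.73,76/.73)],zf,s)[:,:2]-Em; print("scr far end", F@ex,F@ey)
K=plane("wrist",[(111/.73,17/.73),(108/.73,107/.73)],.128,s); print("knob",K)
H=plane("wrist",[(102/.73,62/.73)],.128,s); print(H)
E
```

```text
edge [[ 0.5664 -0.2716  0.05  ]
 [ 0.3866 -0.253   0.05  ]] 0.18078134670852694
yaw -5.898398621218325
mid [ 0.4765 -0.2623] tcp rel -0.005007460505899255 0.20792491384800818
chip [-0.0391  0.139 ] [-0.0719  0.1102] [-0.0071  0.1655] (0.03542093560099602, 0.06596486270427704)
chip [0.0268 0.0546] [-0.0023  0.0281] [0.0529 0.0826] (0.06201287358999252, 0.038489386439323425)
chip [0.0418 0.1289] [0.0116 0.1026] [0.0711 0.1542] (0.06049196794629097, 0.03870285302400589)
scr far end [0.0734 0.075 ] [0.2285 0.1904]
knob [[0.6354 0.0102 0.128 ]
 [0.5569 0.0309 0.128 ]]
[[0.5989 0.0269 0.128 ]]
```

Emit:
drive_tool(plan=[{"travel":[0.005,0,0.025],"twist":[0,0,0],"jaw":0},{"travel":[0,0,0.025],"twist":[0,0,0],"jaw":0},{"travel":[0,0,0.025],"twist":[0,0,0],"jaw":0},{"travel":[0,0,0.02],"twist":[0,0,0],"jaw":0},{"travel":[0,0,0.008],"twist":[0,0,0],"jaw":0},{"travel":[0,0,0],"twist":[0,0,0],"jaw":0}])

```text
time_s: 6.82
position: [0.5003, -0.0556, 0.1073]
orientation: [-0.0, 0.998, -0.057, -0.002]
ft_force: [-0.9, 0.4, -3.7]
opening: 0.0271
finger_force: 79.2
```

Emit:
drive_tool(plan=[{"travel":[0,0.005,0.0015],"twist":[0,0,0],"jaw":0},{"travel":[0,0.01,0],"twist":[0,0,0],"jaw":0},{"travel":[0,0.01,0],"twist":[0,0,0],"jaw":0},{"travel":[0,0.01,0],"twist":[0,0,0],"jaw":0},{"travel":[0,0.01,0],"twist":[0,0,0],"jaw":0},{"travel":[0,0.01,0],"twist":[0,0,0],"jaw":0},{"travel":[0,0.01,0],"twist":[0,0,0],"jaw":0},{"travel":[0,0.01,0],"twist":[0,0,0],"jaw":0},{"travel":[0,0.01,0],"twist":[0,0,0],"jaw":0},{"travel":[0,0.01,0],"twist":[0,0,0],"jaw":0}])

```text
time_s: 7.65
position: [0.4911, -0.1512, 0.1079]
orientation: [-0.0, 0.998, -0.058, 0.0]
ft_force: [0.3, 2.1, -2.5]
opening: 0.0271
finger_force: 79.6
```

Emit:
drive_tool(plan=[{"travel":[0,0.01,0],"twist":[0,0,0],"jaw":0},{"travel":[0,0.01,0],"twist":[0,0,0],"jaw":0},{"travel":[0,0.01,0],"twist":[0,0,0],"jaw":0},{"travel":[0,0.01,0],"twist":[0,0,0],"jaw":0},{"travel":[0,0.01,0],"twist":[0,0,0],"jaw":0},{"travel":[0,0.01,0],"twist":[0,0,0],"jaw":0},{"travel":[0,0.01,0],"twist":[0,0,0],"jaw":0},{"travel":[0,0.01,0],"twist":[0,0,0],"jaw":0}])

```text
time_s: 8.32
position: [0.4816, -0.231, 0.1077]
orientation: [0.0, 0.998, -0.058, -0.0]
ft_force: [0.3, 1.6, -3.1]
opening: 0.0271
finger_force: 79.6
```

```bash
python3 - <<'E'
from h import *
s=env.state(); print(s["position"],s["ft_force"])
a=eyes.capture("wrist");cv2.imwrite("pics/w4.png",a)
E
```

```text
[ 0.48164162 -0.23104989  0.10771049] [ 0.32439096  1.5507347  -3.0842619 ]
```

View pics/w4.png

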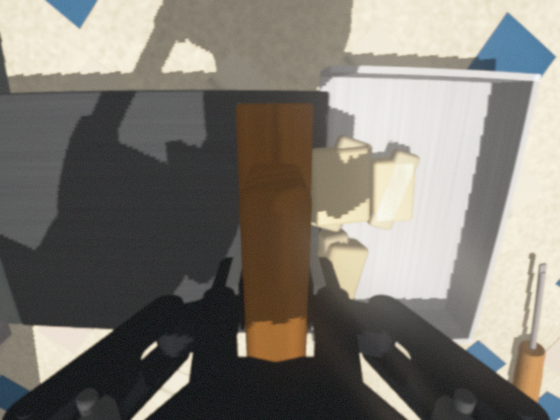

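The wrist view shows all three chips ahead of the scraper at the plate edge, at (340,185), (395,190) and (345,265), beginning to go over. Pushing on.

Emit:
drive_tool(plan=[{"travel":[0,0.007,0],"twist":[0,0,0],"jaw":0},{"travel":[0,0.007,0],"twist":[0,0,0],"jaw":0},{"travel":[0,0.007,0],"twist":[0,0,0],"jaw":0},{"travel":[0,0.007,0],"twist":[0,0,0],"jaw":0},{"travel":[0,0.007,0],"twist":[0,0,0],"jaw":0},{"travel":[0,0.005,0],"twist":[0,0,0],"jaw":0},{"travel":[0,0,0],"twist":[0,0,0],"jaw":0},{"travel":[0,0,0],"twist":[0,0,0],"jaw":0}])

```text
time_s: 9.03
position: [0.4772, -0.2698, 0.1077]
orientation: [-0.0, 0.998, -0.058, -0.0]
ft_force: [0.2, -0.2, -4.6]
opening: 0.0272
finger_force: 79.8
```

Emit:
drive_tool(plan=[{"travel":[0,0,-0.015],"twist":[0,0,0],"jaw":0},{"travel":[0,0,-0.03],"twist":[0,0,0],"jaw":0},{"travel":[0,0,-0.03],"twist":[0,0,0],"jaw":0},{"travel":[0,-0.03,-0.03],"twist":[0,0,0],"jaw":0},{"travel":[0,-0.04,0],"twist":[0,0,0],"jaw":0},{"travel":[0,0,0],"twist":[0,0,0],"jaw":0}])

```text
time_s: 9.53
position: [0.486, -0.1938, 0.2144]
orientation: [-0.003, 0.998, -0.056, 0.002]
ft_force: [-0.9, 0.2, -5.7]
opening: 0.0273
finger_force: 81.1
```

```bash
python3 - <<'E'
from h import *
s=env.state(); print(s["time_s"],s["position"],s["joint_positions"])
a=eyes.capture("wrist");cv2.imwrite("pics/w5.png",a); b=eyes.capture("top");cv2.imwrite("pics/t5.png",b); d=eyes.capture("scene");cv2.imwrite("pics/s5.png",d)
c=cv2.resize(b[160:280,340:440],(350,420),interpolation=cv2.INTER_CUBIC)
cv2.imwrite("pics/c5.png",cv2.resize(np.hstack([a,c]),None,fx=.87,fy=.87))
E
```

```text
9.5333 [ 0.48596594 -0.1937895   0.2144367 ] [-0.51711889  0.21329248  1.65530971  0.00704213  1.27273371  1.16357827]
```

View pics/c5.png

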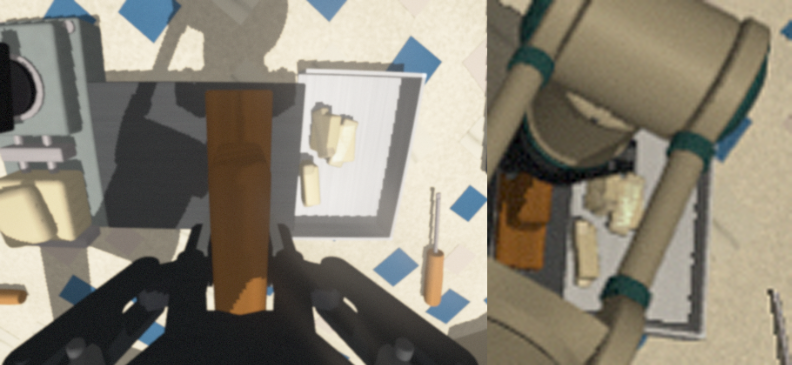

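All three chips lie in the trough, seen at about (322,130), (342,140) and (310,185); the last is on edge by the plate wall. Taking the scraper back to its original spot.

Emit:
drive_tool(plan=[{"travel":[0.004,-0.0388,0],"twist":[0,0,0],"jaw":0},{"travel":[0.004,-0.0388,0],"twist":[0,0,0],"jaw":0},{"travel":[0.004,-0.0388,0],"twist":[0,0,0],"jaw":0},{"travel":[0.004,-0.0388,0],"twist":[0,0,0],"jaw":0},{"travel":[0.004,-0.0388,0],"twist":[0,0,0],"jaw":0},{"travel":[0.004,-0.0388,0],"twist":[0,0,0],"jaw":0},{"travel":[0.004,-0.0388,0],"twist":[0,0,0],"jaw":0},{"travel":[0.004,-0.0388,0],"twist":[0,0,0],"jaw":0},{"travel":[0.004,-0.0388,0],"twist":[0,0,0],"jaw":0},{"travel":[0.004,-0.0388,0],"twist":[0,0,0],"jaw":0}])

```text
time_s: 10.52
position: [0.57, 0.1811, 0.2112]
orientation: [0.001, 0.998, -0.058, -0.001]
ft_force: [1.3, -0.3, -4.1]
opening: 0.0271
finger_force: 81.8
```

Emit:
drive_tool(plan=[{"travel":[0.004,-0.0388,0],"twist":[0,0,0],"jaw":0},{"travel":[0.004,-0.0388,0],"twist":[0,0,0],"jaw":0},{"travel":[0.004,-0.0388,0],"twist":[0,0,0],"jaw":0},{"travel":[0,0,0],"twist":[0,0,-0.12],"jaw":0},{"travel":[0,0,0],"twist":[0,0,-0.12],"jaw":0},{"travel":[0,0,0],"twist":[0,0,-0.12],"jaw":0},{"travel":[0,0,0],"twist":[0,0,-0.12],"jaw":0},{"travel":[0,0,0],"twist":[0,0,-0.12],"jaw":0},{"travel":[0,0,0],"twist":[0,0,-0.12],"jaw":0},{"travel":[0,0,0],"twist":[0,0,-0.12],"jaw":0}])

```text
time_s: 11.35
position: [0.5954, 0.2934, 0.2107]
orientation: [0.0, 0.934, 0.357, -0.001]
ft_force: [0.5, 0.1, -4.2]
opening: 0.027
finger_force: 82.4
```

Emit:
drive_tool(plan=[{"travel":[0,0,0],"twist":[0,0,-0.12],"jaw":0},{"travel":[0,0,0],"twist":[0,0,-0.12],"jaw":0},{"travel":[0,0,0],"twist":[0,0,-0.12],"jaw":0},{"travel":[0,0,0],"twist":[0,0,-0.12],"jaw":0},{"travel":[0,0,0],"twist":[0,0,0],"jaw":0}])

```text
time_s: 11.77
position: [0.5954, 0.2934, 0.2108]
orientation: [0.0, 0.824, 0.567, -0.001]
ft_force: [-0.2, -0.7, -3.5]
opening: 0.027
finger_force: 82.5
```

Emit:
drive_tool(plan=[{"travel":[0.007,0,0.028],"twist":[0,0,0],"jaw":0},{"travel":[0,0,0.028],"twist":[0,0,0],"jaw":0},{"travel":[0,0,0.028],"twist":[0,0,0],"jaw":0},{"travel":[0,0,0.028],"twist":[0,0,0],"jaw":0},{"travel":[0,0,0.025],"twist":[0,0,0],"jaw":0},{"travel":[0,0,0.012],"twist":[0,0,0],"jaw":0},{"travel":[0,0,0.004],"twist":[0,0,0],"jaw":0},{"travel":[0,0,0],"twist":[0,0,0],"jaw":0}])

```text
time_s: 12.43
position: [0.5973, 0.3005, 0.0581]
orientation: [-0.0, 0.824, 0.566, -0.001]
ft_force: [1.3, -1.4, -4.9]
opening: 0.0268
finger_force: 82.3
```

Emit:
drive_tool(plan=[{"travel":[0,0,0.002],"twist":[0,0,0],"jaw":0},{"travel":[0,0,0.001],"twist":[0,0,0],"jaw":0},{"travel":[0,0,0.001],"twist":[0,0,0],"jaw":0},{"travel":[0,0,0],"twist":[0,0,0],"jaw":0}])

```text
time_s: 12.77
position: [0.598, 0.3012, 0.0564]
orientation: [0.0, 0.824, 0.567, 0.001]
ft_force: [0.6, -0.4, -3.9]
opening: 0.027
finger_force: 82.3
```

Emit:
drive_tool(plan=[{"travel":[0,0,0.0015],"twist":[0,0,0],"jaw":0},{"travel":[0,0,0],"twist":[0,0,0],"jaw":0}])

```text
time_s: 12.93
position: [0.5979, 0.3012, 0.0546]
orientation: [0.0, 0.824, 0.567, 0.001]
ft_force: [0.0, 0.3, -2.7]
opening: 0.0273
finger_force: 82.8
```

Emit:
drive_tool(plan=[{"travel":[0,0,0.0005],"twist":[0,0,0],"jaw":0.5},{"travel":[0,0,0],"twist":[0,0,0],"jaw":1},{"travel":[0,0,0],"twist":[0,0,0],"jaw":1},{"travel":[0,0,0],"twist":[0,0,0],"jaw":1},{"travel":[0,0,0],"twist":[0,0,0],"jaw":1},{"travel":[0,0,0],"twist":[0,0,0],"jaw":1},{"travel":[0,0,-0.02],"twist":[0,0,0],"jaw":1},{"travel":[0,0,-0.04],"twist":[0,0,0],"jaw":1},{"travel":[0,0,-0.04],"twist":[0,0,0],"jaw":1},{"travel":[0,0,-0.04],"twist":[0,0,0],"jaw":1}])

```text
time_s: 13.77
position: [0.597, 0.3008, 0.1943]
orientation: [-0.0, 0.824, 0.567, -0.001]
ft_force: [0.6, 0.2, -0.0]
opening: 0.0854
finger_force: 0.0
```

Emit:
drive_tool(plan=[{"travel":[0,0,-0.04],"twist":[0,0,0],"jaw":1},{"travel":[0,0,-0.01],"twist":[0,0,0],"jaw":1},{"travel":[0,0,0],"twist":[0,0,0],"jaw":1}])

```text
time_s: 14.02
position: [0.5995, 0.3019, 0.2483]
orientation: [0.001, 0.824, 0.567, 0.005]
ft_force: [-0.4, -0.7, -0.0]
opening: 0.0856
finger_force: 0.0
```

```bash
python3 - <<'E'
from h import *
s=env.state(); print(s["time_s"],s["position"],s["joint_positions"])
a=eyes.capture("wrist");cv2.imwrite("pics/w6.png",a); b=eyes.capture("top");cv2.imwrite("pics/t6.png",b)
c=cv2.resize(b[150:290,220:430],(560,373),interpolation=cv2.INTER_CUBIC)
cv2.imwrite("pics/c6.png",cv2.resize(np.vstack([a,c]),None,fx=.75,fy=.75))
E
```

```text
14.0167 [0.59946114 0.3018614  0.24832755] [ 3.62954842e-01  4.13209609e-01  1.27348741e+00 -1.01432717e-04
  1.44526589e+00  7.28903268e-01]
```

View pics/c6.png

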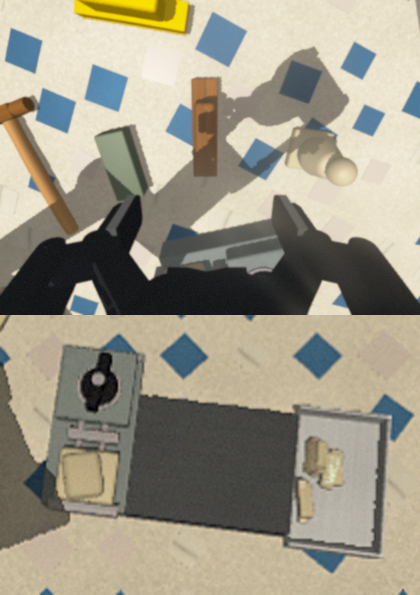

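The scraper stands upright on the bench at (205,125). The plate is empty and the chips are in the trough at (315,455), (332,468) and (304,498). The knob bar runs from (103,353) to (94,410). Moving to the knob next.

Emit:
drive_tool(plan=[{"travel":[-0.0372,0.0135,0],"twist":[0,0,0],"jaw":1},{"travel":[-0.0372,0.0135,0],"twist":[0,0,0],"jaw":1},{"travel":[-0.0372,0.0135,0],"twist":[0,0,0],"jaw":1},{"travel":[-0.0372,0.0135,0],"twist":[0,0,0],"jaw":1},{"travel":[-0.0372,0.0135,0],"twist":[0,0,0],"jaw":1},{"travel":[-0.0372,0.0135,0],"twist":[0,0,0],"jaw":1},{"travel":[-0.0372,0.0135,0],"twist":[0,0,0],"jaw":1},{"travel":[0,0,0],"twist":[0,0,-0.1214],"jaw":1},{"travel":[0,0,0],"twist":[0,0,-0.1214],"jaw":1},{"travel":[0,0,0],"twist":[0,0,-0.1214],"jaw":1}])

```text
time_s: 14.95
position: [0.5908, 0.0229, 0.2398]
orientation: [-0.002, 0.706, 0.708, -0.002]
ft_force: [-0.7, -0.4, 0.3]
opening: 0.0856
finger_force: 0.0
```

Emit:
drive_tool(plan=[{"travel":[0,0,0],"twist":[0,0,-0.1214],"jaw":1},{"travel":[0,0,0],"twist":[0,0,-0.1214],"jaw":1},{"travel":[0,0,0],"twist":[0,0,-0.1214],"jaw":1},{"travel":[0,0,0],"twist":[0,0,-0.1214],"jaw":1},{"travel":[0,0,0],"twist":[0,0,-0.1214],"jaw":1},{"travel":[0,0,0],"twist":[0,0,-0.1214],"jaw":1},{"travel":[0,0,0],"twist":[0,0,-0.1214],"jaw":1},{"travel":[0,0,0],"twist":[0,0,-0.1214],"jaw":1},{"travel":[0,0,0],"twist":[0,0,-0.1214],"jaw":1},{"travel":[0,0,0],"twist":[0,0,-0.1214],"jaw":1}])

```text
time_s: 15.78
position: [0.5908, 0.0242, 0.2397]
orientation: [-0.003, 0.175, 0.984, -0.0]
ft_force: [0.8, -0.2, 1.0]
opening: 0.0854
finger_force: 0.0
```

Emit:
drive_tool(plan=[{"travel":[0,0,0],"twist":[0,0,-0.1214],"jaw":1},{"travel":[0,0,0],"twist":[0,0,0],"jaw":1}])

```text
time_s: 15.95
position: [0.5909, 0.0242, 0.24]
orientation: [-0.003, 0.117, 0.993, -0.0]
ft_force: [-0.1, -0.7, -0.3]
opening: 0.0856
finger_force: 0.0
```

```bash
python3 - <<'E'
from h import *
s=env.state(); print(s["time_s"],s["position"],s["orientation"],s["joint_positions"])
a=eyes.capture("wrist");cv2.imwrite("pics/w7.png",a)
E
```

```text
15.95 [0.59090352 0.02416363 0.23995006] [-3.08207324e-03  1.17381431e-01  9.93082105e-01 -1.79941704e-04] [-7.66852741e-02  3.03586260e-01  1.46323294e+00 -1.09078912e-04
  1.38094718e+00 -1.41215422e+00]
```

View pics/w7.png

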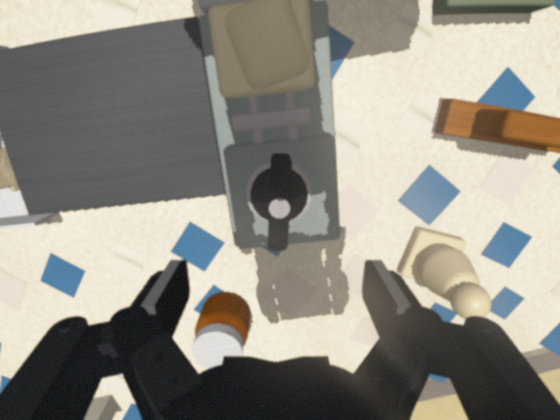

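The view shows the knob bar between the open fingers' line, ends at (281,155) and (277,247), cap at (279,208). The wax jar at (225,325) is off to the side.

```bash
python3 - <<'E'
from h import *
s=env.state(); K=plane("wrist",[(281,155),(277,247)],.128,s)[:,:2]; print(K,K.mean(0),np.linalg.norm(K[0]-K[1]))
d=K[1]-K[0]; print("bar",np.degrees(np.arctan2(d[1],d[0])))
h=cv2.cvtColor(cv2.imread("pics/w7.png"),cv2.COLOR_BGR2HSV); m=(h[...,2]<45); m[:145]=0;m[255:]=0;m[:,:240]=0;m[:,:][:,320:]=0
for b in blobs(m,300):
    print(b.min(0),b.max(0)); 
    for lo,hi in ((152,162),(232,246)):
        q=b[(b[:,1]>lo)&(b[:,1]<hi)]; x=(q[:,0].min()+q[:,0].max())/2; print(x,(lo+hi)/2,plane("wrist",[(x,(lo+hi)/2)],.126,s))
q=s["orientation"]; t=2*np.arctan2(q[2],q[1]); print("toolx",np.degrees(t)); 
X=np.array([np.cos(t),np.sin(t)]); Y=np.array([np.sin(t),-np.cos(t)]); e=K.mean(0)-s["position"][:2]; print("shift",X@e,Y@e)
E
```

```text
[[0.55453381 0.03816902]
 [0.63421544 0.01547874]] [0.59437463 0.02682388] 0.0828493263411644
bar -15.894921864770108
[253. 154.] [302. 198.]
280.5 157.0 [[0.55637648 0.03734193 0.126     ]]Traceback (most recent call last):
  File "<stdin>", line 8, in <module>
    return umr_minimum(a, axis, None, out, keepdims, initial, where)
ValueError: zero-size array to reduction operation minimum which has no identity
```

Emit:
drive_tool(plan=[{"travel":[-0.003,0.0035,0.03],"twist":[0,0,0.035],"jaw":1},{"travel":[0,0,0.03],"twist":[0,0,0],"jaw":1},{"travel":[0,0,0.03],"twist":[0,0,0],"jaw":1},{"travel":[0,0,0.03],"twist":[0,0,0],"jaw":1},{"travel":[0,0,0.012],"twist":[0,0,0],"jaw":1},{"travel":[0,0,0],"twist":[0,0,0],"jaw":1}], force=40)

```text
time_s: 16.5
position: [0.5923, 0.027, 0.1061]
orientation: [-0.005, 0.137, 0.991, -0.0]
ft_force: [-0.1, 0.7, -0.6]
opening: 0.0856
finger_force: 0.0
```

Emit:
drive_tool(plan=[{"travel":[0,0,0],"twist":[0,0,0],"jaw":0},{"travel":[0,0,0],"twist":[0,0,0],"jaw":0},{"travel":[0,0,0],"twist":[0,0,0],"jaw":0},{"travel":[0,0,0],"twist":[0,0,0],"jaw":0},{"travel":[0,0,0],"twist":[0,0,0],"jaw":0},{"travel":[0,0,0],"twist":[0,0,0],"jaw":0},{"travel":[0,0,0],"twist":[0,0,0],"jaw":0},{"travel":[0,0,0],"twist":[0,0,0],"jaw":0}])

```text
time_s: 17.17
position: [0.5965, 0.0259, 0.1125]
orientation: [0.001, 0.136, 0.991, -0.001]
ft_force: [-0.9, -3.3, 5.4]
opening: 0.0168
finger_force: 43.0
```

Emit:
drive_tool(plan=[{"travel":[0,0,0],"twist":[0,0,0.1],"jaw":0},{"travel":[0,0,0],"twist":[0,0,0.1],"jaw":0},{"travel":[0,0,0],"twist":[0,0,0.1],"jaw":0},{"travel":[0,0,0],"twist":[0,0,0.1],"jaw":0},{"travel":[0,0,0],"twist":[0,0,0.1],"jaw":0},{"travel":[0,0,0],"twist":[0,0,0.1],"jaw":0}])

```text
time_s: 17.67
position: [0.5968, 0.0263, 0.1125]
orientation: [0.001, 0.424, 0.906, -0.0]
ft_force: [-0.9, -1.7, 4.5]
opening: 0.0173
finger_force: 42.9
```

Emit:
drive_tool(plan=[{"travel":[0,0,0],"twist":[0,0,0.1],"jaw":0},{"travel":[0,0,0],"twist":[0,0,0.1],"jaw":0},{"travel":[0,0,0],"twist":[0,0,0.1],"jaw":0},{"travel":[0,0,0],"twist":[0,0,0.1],"jaw":0},{"travel":[0,0,0],"twist":[0,0,0.1],"jaw":0},{"travel":[0,0,0],"twist":[0,0,0.1],"jaw":0},{"travel":[0,0,0],"twist":[0,0,0],"jaw":0}])

```text
time_s: 18.25
position: [0.5972, 0.0264, 0.1125]
orientation: [0.001, 0.672, 0.74, 0.001]
ft_force: [-0.2, -2.8, 5.3]
opening: 0.0171
finger_force: 42.9
```

```bash
python3 - <<'E'
from h import *
s=env.state(); q=s["orientation"]; print(s["position"],s["ft_force"],s["ft_torque"],s["joint_torque"],164.4-np.degrees(2*np.arctan2(q[2],q[1])))
E
```

```text
[0.59717359 0.02641192 0.11250022] [-0.18131134 -2.79739306  5.29957348] [-0.34962983  0.11647662 -0.28899535] [  1.28782522 -42.609694   -19.56286848   0.49584545  -0.11504621
   0.45364078] 68.91226520983454
```

Emit:
drive_tool(plan=[{"travel":[0,0,0],"twist":[0,0,0.03],"jaw":0},{"travel":[0,0,0],"twist":[0,0,0],"jaw":0},{"travel":[0,0,0],"twist":[0,0,0],"jaw":1},{"travel":[0,0,0],"twist":[0,0,0],"jaw":1},{"travel":[0,0,0],"twist":[0,0,0],"jaw":1},{"travel":[0,0,0],"twist":[0,0,0],"jaw":1},{"travel":[0,0,0],"twist":[0,0,0],"jaw":1},{"travel":[0,0,-0.03],"twist":[0,0,0],"jaw":1},{"travel":[0,0,-0.04],"twist":[0,0,0],"jaw":1},{"travel":[0,0,-0.04],"twist":[0,0,0],"jaw":1}])

```text
time_s: 19.08
position: [0.5952, 0.0269, 0.2211]
orientation: [-0.001, 0.682, 0.731, -0.001]
ft_force: [0.9, -0.1, 0.2]
opening: 0.0854
finger_force: 0.0
```

Emit:
drive_tool(plan=[{"travel":[0,0,-0.02],"twist":[0,0,0],"jaw":1},{"travel":[0,0,0],"twist":[0,0,0],"jaw":1},{"travel":[0,0,0],"twist":[0,0,0],"jaw":1}])

```text
time_s: 19.33
position: [0.5968, 0.0268, 0.2426]
orientation: [0.001, 0.682, 0.731, 0.001]
ft_force: [0.1, -0.5, -0.8]
opening: 0.0854
finger_force: 0.0
```

```bash
python3 - <<'E'
from h import *
s=env.state(); a=eyes.capture("wrist");cv2.imwrite("pics/w8.png",a);print(s["time_s"],s["position"])
h=cv2.cvtColor(a,cv2.COLOR_BGR2HSV); m=(h[...,2]<50); m[:130]=0;m[255:]=0;m[:,:190]=0;m[:,360:]=0
for b in blobs(m,150):
    w=plane("wrist",b,.12,s)[:,:2]; c=np.array([.5955,.0265]); r=np.linalg.norm(w-c,axis=1); f=w[(r>.031)&(r<.046)]-c
    print(b.min(0),b.max(0),len(f)); print(np.unique(np.round(np.degrees(np.arctan2(f[:,1],f[:,0]))/5)*5,return_counts=True))
E
```

```text
19.3333 [0.59682594 0.02682403 0.24262084]
[279. 161.] [302. 205.] 14
(array([60., 65., 70., 75., 80.]), array([1, 2, 3, 4, 4]))
[248. 148.] [285. 216.] 53
(array([ 80.,  85.,  90.,  95., 100., 105., 110.]), array([ 8,  9, 15,  5, 12,  3,  1]))
```

The bar now points about 82° clockwise of the vise's x axis, or about 1.4 rad. That puts the knob at its seat, and it stayed there after release. Handing in.

```bash
python3 -c "
from station import job
print(job.close_job())"
```

```text
the job is handed in; nothing more can be done
None
```

I wiped the three chips into the trough with the scraper, stood the scraper upright at its old spot on the bench, and turned the knob past its detent to about 1.4 rad. I then handed the job in at about 19 s; no verdict came back.

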